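Release a loaded carrier from its quick-change dock

ROBOT

A 7-joint arm with a two-finger parallel gripper is mounted at the origin on a cart in front of the work surface, level with it; the furniture and walls round the work are solid. World frame = base frame: x ahead of the robot, y to its left, z up, the work surface at z = 0. Lengths are in m, angles in rad, forces in N, time in s.
With the tool pointing down it reaches from about 0.4 to 0.85 m from the base axis. Payload 4.5 kg.
Tool frame: the origin (TCP) lies midway between the tips of the shut fingers; the grasp point (between the pads) lies 19 mm behind it (manip.pinch_z is the distance from the TCP to the grasp point, in m); x points along the fingers, y is the direction in which the jaws open and shut, and the axes are right-handed (so a half turn about x gives the same grasp; the last joint's range is limited). The gripper opens to 88 mm and grips with 3 to 60 N. Pads are 18 mm wide; open, the fingers measure 123 mm over their backs; the gripper's body (75 mm by 187 mm) begins 45 mm behind the grasp point.
Start: joints at [0.034, 0.689, -0.195, 1.565, 0.157, 0.902, -0.215], TCP at [0.625, 0, 0.239] pointing down, gripper open.
Joint ranges: [-3.01, 3.01], [-0.46, 2.08], [-1.47, 1.51], [0.13, 2.56], [-1, 4.14], [0.04, 2.09], [-2.66, 2.66]. Speed limits (rad/s): [2.57, 2.57, 3.14, 3.14, 3.14, 3.14, 3.14].

INTERFACE

Orientations are given as a rotation vector (axis times angle).
In Python, from rig import monitor, eyes, manip gives the robot as it stands.
- The arm moves only by the tool apply_moves, never from a script. Its argument "steps" is a list that holds one entry, the list of rows, each a list of 5 numbers: the finger opening in m, from 0 to 0.0881, then the shift along the tool's x, y, z in m, then the turn about the tool's x in rad. A call has 1 to 5 rows; each row is the pose to reach, as a shift and turn from the pose commanded when the call began, along the tool's axes at that moment; what a row does not reach only later rows make up. A row lasts 1/10 s, in which the tool goes at most 50 mm and 8.59 degrees, less where a joint would pass 70% of its speed; a pose out of reach is approached as far as the arm can. A call with a gripper value outside its range is refused whole. The fingers move at their own pace and stop on an object; "newtons" is the grip in N (left out, the last holds). Time passes only in rows, so rows that repeat a pose let the fingers close. It gives the time, the measured TCP pose, the force and the opening at its end, in the units of the state.
- monitor.observe(): the state, without advancing time (a new reading comes with each control period).
- eyes.capture(name): name is "scene" or "side" or "wrist"; returns a dict with "image" (480x640x3 uint8, blue, green, red), "z_map" (480x640 float32, m along the optical axis (not along the pixel's ray), 0 where there is no reading), "intrinsics" (3x3 intrinsics, pixels), "R" (3x3) and "t" (3): a world point X has camera coordinates R X + t; the wrist camera has in their place "tool_from_camera" (4x4, takes a point from camera to tool coordinates, whose origin is the TCP and whose axes are the tool frame's). Camera axes: x right, y down, z forward; pixel columns grow to the right and rows downward; lengths in m; the calibration is good to about 2 mm. A picture is of the moment at which its call begins: read the wrist's pose just before it.
- manip.sign_off(): hands the job in, once; it reports no verdict.
The state is a dict: "time_s": time; "qpos": joint angles; "qd": joint speeds; "joint_efforts": joint torques, N m; "ee_pos": TCP position; "ee_rot": TCP orientation; "force": force on the tool from outside, world axes, zero at the start; "torque": the same for the moment, N m; "gripper_width": finger opening in m.
Only numpy, scipy, OpenCV 4.12 (cv2) and the standard library are available. Lean on these libraries where they do the work, as an engineer would, in place of code of your own. Each camera call takes 0.05 s, during which the arm holds its last target.

TASK

The two valve housings on the carrier are finished. Slide the safety catch of the quick-change dock fully aside, press the release button it covered until the carrier springs loose, then draw the carrier out onto the bench until no part of it, latch tail included, is left between the dock's side guides. Leave it lying flat with both housings still seated in their nests, let go, and do not disturb the other things on the bench.

Things in the scene. Friction and masses are not known exactly. Their poses are not given: they have to be found in the camera images.
- dock: quick-change dock, fixed to the bench: grey head block 60 (x) x 160 (y) x 56 mm high; two side guides, 24 mm high, reach from it to x = -75 mm at y = +-54 to +-78 mm and overhang the carrier's edges, so that it can only be drawn out. Origin on the bench under the middle of head and button; z up; the carrier comes out along -x, y runs across the head
- catch (a joint): travel of the safety catch, m: about 0 = covering the button, 0.054 = against its end stop, button fully uncovered (free from about 0.045 on). It slides along the dock's -y, stays where it is left, and needs about 2 N
- catch_fin (a point): centre of the upright steel fin on the safety catch, to push: 8 mm thick along the dock's y, 34 mm along x, 18 mm high (76 to 94 mm above the bench). The catch is a steel hood, 48 x 48 mm, flat top at 76 mm, in rails on the head, and hides the button; 28 mm of its flat top lie on the +y side of the fin. Axes as the dock's; moves with the catch
- button_top (a point): centre of the top of the black round release button, 31 mm across, 70 mm above the bench, 14 mm above the head's top, under the catch at the start. It is pressed straight down
- button (a joint): how far the button is pressed, m: 0 = out, 0.010 = fully down (about 4 N, spring return). From about 7 mm on its latch frees the carrier, and two damped spring pins push the carrier 20 to 30 mm out along the dock's -x within about half a second; after that it cannot latch again and the button may be let go
- carrier_handle (a point): centre of the carrier's handle: round steel bar 12 mm thick, 58 mm long along y, 52 mm above the bench, on posts at y = +-36 mm, free underneath for 30 mm, 28 mm clear of the nests' ribs. Axes are the carrier's: x to its rear (into the dock), z up. Docked it is at x = -135 mm in the dock's frame; beyond -207 mm the whole carrier is out of the guides
- carrier_mid (a point): middle of the carrier's plate, half-way up: aluminium, 118 mm (x) x 120 mm (y), top 16 mm above the bench, sliding on the bench. The handle stands 46 mm in front of it; its rear edge lies 59 mm and the end of its latch tail (32 mm wide) 86 mm behind. With its load it weighs about 0.8 kg and drags with 2 to 3 N. Axes as the handle's
- housing_2_mid (a point): middle of a valve housing (30 x 49 x 37 mm, loose, 160 g) in the carrier's nest on its +y side; nest ribs 7 mm high. Seated, it is 64 mm behind the handle, 26 mm to +y and 21 mm below the handle's centre
- housing_3_mid (a point): middle of the second valve housing, the same, in the nest on the carrier's -y side
- oil_bottle: bystander: small white oil bottle, 38 mm wide, 105 mm high, upright; origin under its middle
- tape_roll: bystander: roll of yellow tape, 58 mm wide, 19 mm high, lying flat; origin under its middle
- caliper: bystander: steel caliper, 210 mm long, lying flat at the front of the bench; origin under its middle
- threadlock: bystander: small red thread-lock bottle, 70 mm high, at the back between the grey bin and the press; origin under its middle
- housing_1: bystander: a third valve housing, 30 x 49 x 31 mm, loose on the bench in front of the press; origin under its middle

How it is judged:
By the outcome, as a careful person would: the job done as asked, in the order asked, and still so for the second after the job is handed in, with the robot touching nothing.
It also fails if it takes over 51 s, if anything falls off the work surface, if the arm or the gripper's body presses on something with over 40 N, if the wrist force passes 120 N, or if a joint passes its speed limit or range.

## Working session

There is one attempt and no reset: what is moved stays moved. The work goes in short steps, Python scripts to look and compute and a tool call to move; the robot and the scene stay as the last step left them, time stands still between calls to the robot, and variables do not carry over. Pictures are saved under pics/ and viewed, and the job is handed in when it is done.

Besides the shell and the picture viewer there is one more tool, called after ">>>" in YAML: its name, and indented under it one key for each argument. apply_moves: Moves the arm, as the interface text tells. Its arguments: {"type":"object","properties":{"steps":{"type":"array","items":{"type":"array","items":{"type":"array","items":{"type":"number"}}}},"newtons":{"type":"number"}},"required":["steps"]}

```bash
ls; mkdir -p pics; python3 - <<'E'
from rig import monitor, eyes, manip
import cv2,numpy as np
s=monitor.observe();print(s, manip.pinch_z)
for n in ("scene","side","wrist"):
    c=eyes.capture(n);cv2.imwrite(f"pics/{n}0.png",c["image"]);np.savez(f"{n}0.npz",**c)
    print(n,c["intrinsics"],c.get("R"),c.get("t"),c.get("tool_from_camera"))
E
```

```text
pics
{'time_s': 0.0, 'qpos': array([ 0.03380611,  0.68998723, -0.19451297,  1.56633619,  0.1573239 ,
        0.90250968, -0.2151041 ]), 'qd': array([-2.08453432e-04, -2.30312090e-03, -1.50342250e-04,  7.25009114e-04,
       -1.08439229e-03,  5.77590202e-04,  5.78294672e-05]), 'joint_efforts': array([ 3.38560185e-04, -5.27571630e+01, -1.26686912e+00, -1.53434461e+01,
       -5.26333472e-02,  6.56995355e-03,  1.65937727e-04]), 'ee_pos': array([ 6.24367040e-01, -6.08784911e-05,  2.37910085e-01]), 'ee_rot': array([ 1.20815136,  1.21048184, -1.21056282]), 'force': array([-1.21919171, -0.31892251, -0.4572355 ]), 'torque': array([-0.04303011,  0.07268265,  0.03044881]), 'gripper_width': 0.08825600922316441} 0.0187
scene [[514.48837747   0.         310.62124232]
 [  0.         514.48837747 241.24117262]
 [  0.           0.           1.        ]] [[ 0.87246887 -0.48864318 -0.00508972]
 [-0.30723371 -0.54040461 -0.78330728]
 [ 0.38000726  0.68497496 -0.62161386]] [-0.55731824  0.17528262  0.78088744] None
side [[450.80243074   0.         326.9823141 ]
 [  0.         450.80243074 241.3267448 ]
 [  0.           0.           1.        ]] [[ 0.99917105 -0.03261444 -0.02436215]
 [-0.03427697 -0.35117263 -0.93568311]
 [ 0.02196146  0.93574253 -0.35199944]] [-0.58323026  0.04693364  1.08536084] None
wrist [[350.95211359   0.         314.59264704]
 [  0.         350.95211359 235.0144651 ]
 [  0.           0.           1.        ]] None None [[ 2.25863458e-04 -3.22640127e-01  9.46521683e-01 -1.45461403e-01]
 [ 9.99999974e-01  5.43653926e-05 -2.20093210e-04 -6.26120468e-04]
 [ 1.95528783e-05  9.46521709e-01  3.22640131e-01 -8.45088448e-02]
 [ 0.00000000e+00  0.00000000e+00  0.00000000e+00  1.00000000e+00]]
```

View pics/scene0.png

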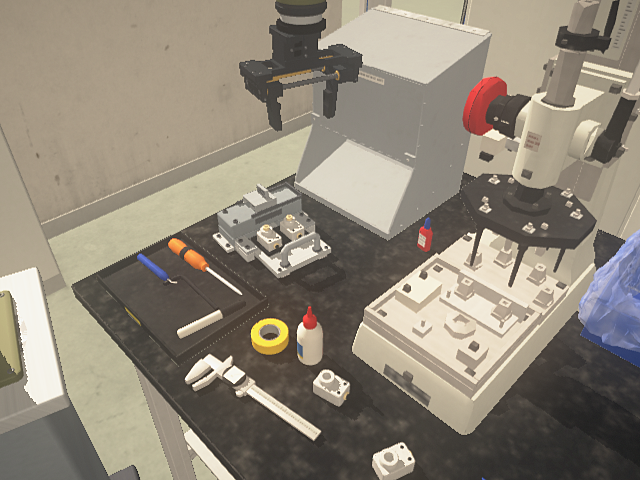

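View pics/side0.png

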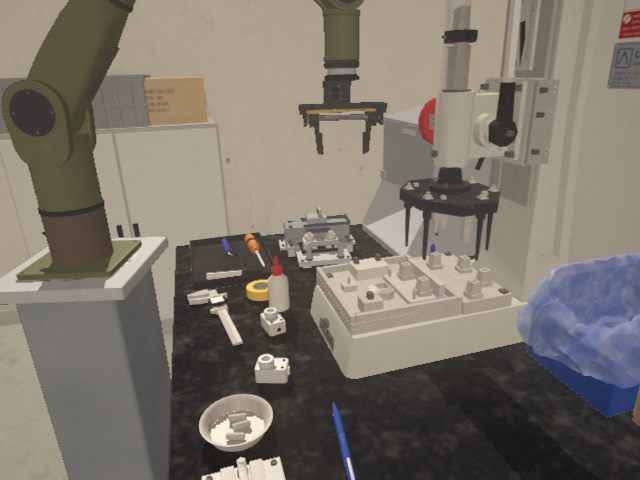

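View pics/wrist0.png

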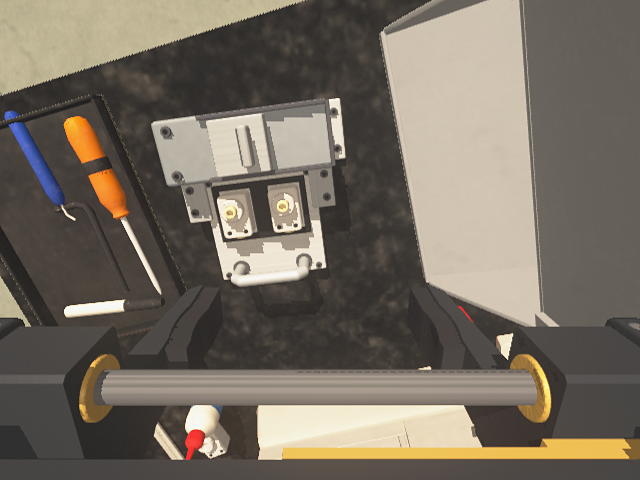

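The wrist view shows the dock: head from about (155,125) to (345,180), fin at (245,145), catch top from u=207 to 270, housings at (235,212) and (286,207), and handle at (270,275). The catch should slide right in this view. Next I'll measure these.

```bash
cat > h.py <<'E'
import numpy as np,cv2
from scipy.spatial.transform import Rotation as Ro
from rig import monitor,eyes,manip
def wristcap(tag=None):
    s=monitor.observe();c=eyes.capture("wrist")
    T=np.eye(4);T[:3,:3]=Ro.from_rotvec(s["ee_rot"]).as_matrix();T[:3,3]=s["ee_pos"]
    M=T@c["tool_from_camera"]
    if tag: cv2.imwrite(f"pics/{tag}.png",c["image"])
    return c,M,s
def cloud(c,M):
    K=c["intrinsics"];z=c["z_map"];v,u=np.mgrid[:480,:640]
    P=np.stack([(u-K[0,2])/K[0,0]*z,(v-K[1,2])/K[1,1]*z,z],-1)
    return P@M[:3,:3].T+M[:3,3]
def plane(c,M,u,v,h):
    K=c["intrinsics"];d=M[:3,:3]@np.array([(u-K[0,2])/K[0,0],(v-K[1,2])/K[1,1],1]);o=M[:3,3]
    return o+d*(h-o[2])/d[2]
def camM(c):
    M=np.eye(4);M[:3,:3]=c["R"].T;M[:3,3]=-c["R"].T@c["t"];return M
E
python3 - <<'E'
from h import *
np.set_printoptions(precision=4,suppress=True)
c,M,s=wristcap("w1")
print(Ro.from_rotvec(s["ee_rot"]).as_matrix())
W=cloud(c,M);np.save("W.npy",W)
for n,(u,v) in dict(fin=(245,145),catchL=(220,150),catchR=(262,150),headL=(180,150),headR=(310,150),h2=(240,225),h3=(285,222),handle=(272,277),handL=(240,280),handR=(303,272),plate=(300,250),bench=(350,250),stop=(338,130)).items(): print(n,W[v,u])
# head top mask
im=c["image"]
m=((W[...,2]>.048)&(W[...,2]<.064)).astype(np.uint8);m[250:]=0;m[:,380:]=0
cs,_=cv2.findContours(m,cv2.RETR_EXTERNAL,cv2.CHAIN_APPROX_NONE)
for k in cs:
    if cv2.contourArea(k)>300: print(cv2.minAreaRect(k),cv2.contourArea(k))
z=W[100:200,150:350,2]; 
vis=np.clip(W[...,2]/.1,0,1)*255
cv2.imwrite("pics/hz.png",cv2.resize(cv2.applyColorMap(vis.astype(np.uint8),2)[80:330,130:380],None,fx=2.4,fy=2.4,interpolation=0))
cv2.imwrite("pics/hz2.png",cv2.resize(im[80:330,130:380],None,fx=2.4,fy=2.4))
E
```

```text
[[-0.0014  1.      0.0001]
 [-0.0001  0.0001 -1.    ]
 [-1.     -0.0014  0.0001]]
fin [0.5679 0.062  0.0942]
catchL [0.5429 0.0565 0.0768]
catchR [0.5788 0.0565 0.0772]
headL [0.501  0.0546 0.0563]
headR [0.6194 0.0546 0.0559]
h2 [ 0.5465 -0.0227  0.0372]
h3 [ 0.5932 -0.0191  0.0385]
handle [ 0.5798 -0.0726  0.0565]
handL [ 0.5468 -0.0759  0.0567]
handR [ 0.6115 -0.0693  0.0514]
plate [ 0.6071 -0.0587  0.0159]
bench [ 0.665  -0.0651 -0.0007]
stop [0.6475 0.0703 0.0078]
((241.93234252929688, 144.24237060546875), (69.31986236572266, 175.71165466308594), 82.40535736083984) 11488.0
```

View pics/hz.png

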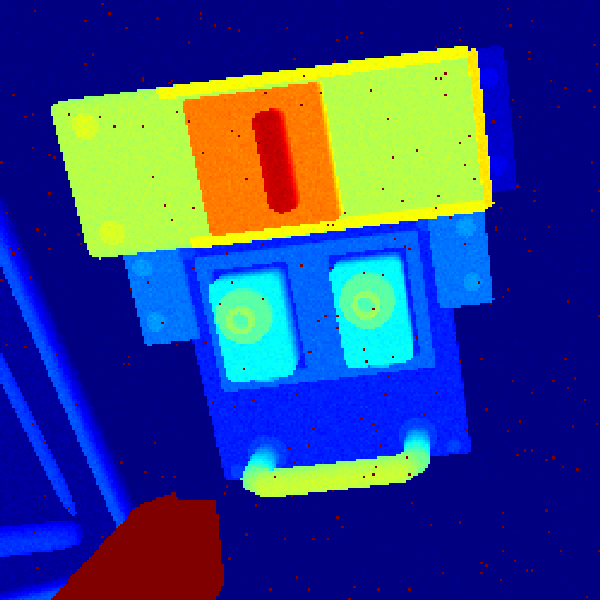

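View pics/hz2.png

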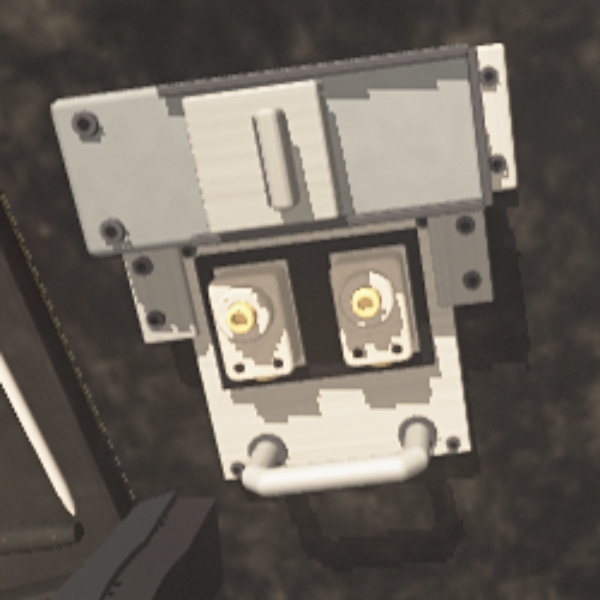

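The height map matches the listed heights: head 56, catch 77, fin 94 and handle about 57 mm at its top. Next are yaw and centres in world coordinates.

```bash
python3 - <<'E'
from h import *
np.set_printoptions(precision=4,suppress=True)
W=np.load("W.npy")
X,Y,Z=W[...,0],W[...,1],W[...,2]
roi=np.zeros(Z.shape,bool);roi[90:300,140:350]=1
def rect(m,n):
    m=cv2.morphologyEx(m.astype(np.uint8),cv2.MORPH_OPEN,np.ones((2,2)))
    k,l,st,_=cv2.connectedComponentsWithStats(m);i=1+np.argmax(st[1:,4]);p=W[l==i][:,:2]*1000
    (r)=cv2.minAreaRect(p.astype(np.float32));print(n,r,p.mean(0),Z[l==i].mean())
rect(roi&(Z>.088)&(Z<.1),"fin")
rect(roi&(Z>.072)&(Z<.08),"catch")
rect(roi&(Z>.05)&(Z<.1)&(Y>.0),"head")
rect(roi&(Z>.044)&(Z<.065)&(Y<-.05),"handle")
rect(roi&(Z>.012)&(Z<.019)&(Y<-.03),"plate")
rect(roi&(Z>.030)&(Z<.042)&(X<.57)&(Y<.02),"h2")
rect(roi&(Z>.030)&(Z<.042)&(X>.57)&(Y<.02),"h3")
# obstacles map in world
for zlo,zhi,n in [(.003,.3,"any")]:
    pass
E
```

```text
fin ((584.8109741210938, 73.13346862792969), (75.80488586425781, 30.72626495361328), 38.186767578125) [567.1457  59.7227] 0.09265752878076036
catch ((579.5687866210938, 59.999427795410156), (94.53093719482422, 49.78272247314453), 7.2482805252075195) [558.6422  59.0945] 0.07626568336097557
head ((550.3779296875, 54.04145431518555), (185.3283233642578, 69.48704528808594), 7.025352478027344) [562.8579  59.8042] 0.06292441665651141
handle ((606.763671875, -30.338096618652344), (218.36131286621094, 79.13809967041016), 61.49303436279297) [577.4064 -75.965 ] 0.05276808629409614
plate ((569.806396484375, -10.249809265136719), (122.98162078857422, 180.4705352783203), 4.456251621246338) [575.0541 -61.8711] 0.018029391599505507
h2 ((565.3494873046875, 26.571556091308594), (158.22352600097656, 46.79999542236328), 61.06883239746094) [544.8981 -16.4838] 0.03792585615788522
h3 ((597.71240234375, 24.615360260009766), (125.26105499267578, 37.88113784790039), 83.04248046875) [595.0956  -9.7026] 0.038703235438985295
```

```bash
python3 - <<'E'
from h import *
np.set_printoptions(precision=1,suppress=True)
W=np.load("W.npy")
Z=cv2.medianBlur(W[...,2].astype(np.float32),5)
K=None
roi=np.zeros(Z.shape,bool);roi[90:300,140:350]=1
ok=np.abs(Z-W[...,2])<.003
def rect(m,n):
    m=(m&ok).astype(np.uint8)
    k,l,st,_=cv2.connectedComponentsWithStats(m);i=1+np.argmax(st[1:,4]);p=W[l==i][:,:2]*1000
    c=np.median(p,0);p=p[np.abs(p-c).max(1)<110]
    vx=cv2.fitLine(p.astype(np.float32),cv2.DIST_HUBER,0,.01,.01).ravel()
    a=np.degrees(np.arctan2(vx[1],vx[0]))
    t=np.radians(7.3);e=np.array([[np.cos(t),np.sin(t)],[-np.sin(t),np.cos(t)]]);q=p@e.T
    lo,hi=np.percentile(q,[.7,99.3],axis=0);print(n,"angle %.1f"%a,"n",len(p),"size",hi-lo,"centre",((lo+hi)/2)@e,"z %.4f"%np.median(Z[l==i]))
X,Y=W[...,0],W[...,1]
rect(roi&(Z>.088)&(Z<.1),"fin")
rect(roi&(Z>.073)&(Z<.1),"catch")
rect(roi&(Z>.05)&(Z<.1)&(Y>.0),"head")
rect(roi&(Z>.046)&(Z<.065)&(Y<-.05),"handle")
rect(roi&(Z>.03)&(Z<.06)&(X<.572)&(Y<.02)&(Y>-.05),"h2")
rect(roi&(Z>.03)&(Z<.06)&(X>.572)&(Y<.02)&(Y>-.05),"h3")
# line of head's front edge etc from catch side edges
E
```

```text
fin angle -82.6 n 484 size [ 9.1 32.2] centre [565.9  60.3] z 0.0930
catch angle 49.3 n 3197 size [47.1 47.1] centre [558.6  59.2] z 0.0756
head angle 7.1 n 11796 size [157.3  58.3] centre [559.4  59.4] z 0.0559
handle angle 7.0 n 857 size [78.9 11.3] centre [575.8 -75.2] z 0.0558
h2 angle -87.7 n 1292 size [29.7 46.9] centre [541.5 -15. ] z 0.0379
h3 angle -85.2 n 1273 size [29.7 45.3] centre [592.9  -7.6] z 0.0380
```

```bash
python3 - <<'E'
from h import *
np.set_printoptions(precision=3,suppress=True)
c=dict(np.load("scene0.npz"));W=cloud(c,camM(c))
for n,(u,v) in dict(oil=(310,345),tape=(257,335),tapeR=(285,340),house1=(330,387),caliper=(265,400),press=(365,335),presstop=(372,315),fin=(264,190),handle=(317,247),bin=(388,236),tl=(425,240)).items(): print(n,W[v,u], plane(c,camM(c),u,v,0))
im=c["image"]; cv2.imwrite("pics/sc.png",cv2.resize(im[160:420,180:480],(800,693))[:600])
# map points in corridor of carrier exit
m=(W[...,2]>.006)&(W[...,2]<.15)&(np.abs(W[...,0]-.585)<.11)&(W[...,1]<-.09)&(W[...,1]>-.35)
p=W[m];print(len(p))
for y in np.arange(-.34,-.09,.02):
    q=p[(p[:,1]>=y)&(p[:,1]<y+.02)]
    if len(q)>3: print("y %.2f n %d x %.3f..%.3f z<%.3f"%(y,len(q),q[:,0].min(),q[:,0].max(),q[:,2].max()))
E
```

```text
oil [ 0.476 -0.289  0.047] [ 0.495 -0.254  0.   ]
tape [ 0.427 -0.21   0.018] [ 0.433 -0.195  0.   ]
tapeR [ 0.461 -0.238  0.015] [ 0.466 -0.226  0.   ]
house1 [ 0.475 -0.348  0.021] [ 0.483 -0.335  0.   ]
caliper [ 0.391 -0.313  0.006] [ 0.393 -0.309 -0.   ]
press [ 0.554 -0.313  0.049] [ 0.581 -0.279  0.   ]
presstop [ 0.56  -0.318  0.092] [ 0.615 -0.249  0.   ]
fin [0.565 0.048 0.093] [0.622 0.181 0.   ]
handle [ 0.609 -0.078  0.025] [ 0.624 -0.051  0.   ]
bin [ 0.754 -0.1    0.01 ] [ 0.762 -0.09   0.   ]
tl [ 0.792 -0.161  0.027] [ 0.817 -0.136  0.   ]
5644
y -0.34 n 1778 x 0.475..0.695 z<0.102
y -0.32 n 1498 x 0.481..0.695 z<0.112
y -0.30 n 975 x 0.475..0.695 z<0.112
y -0.28 n 330 x 0.475..0.695 z<0.105
y -0.26 n 5 x 0.475..0.481 z<0.063
y -0.10 n 146 x 0.516..0.583 z<0.019
```

View pics/sc.png

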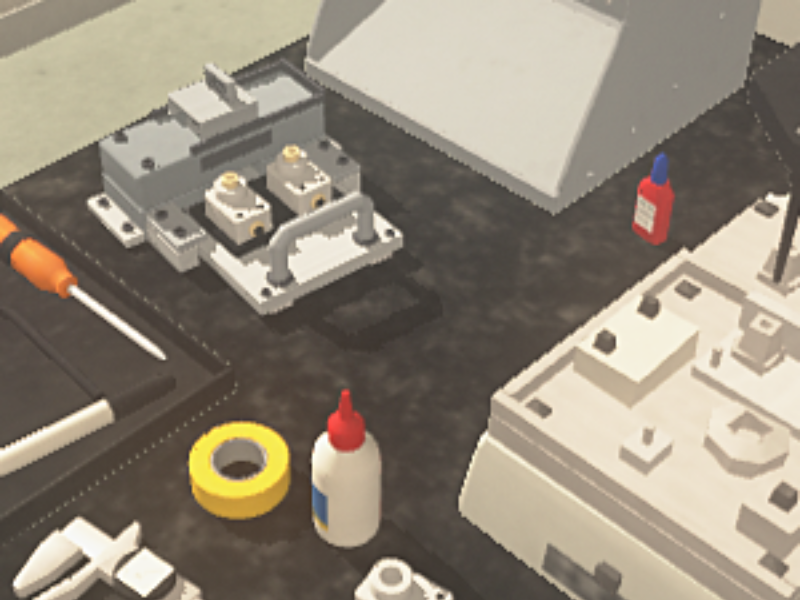

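The scene view shows a clear exit path: the press edge is at y ≈ -0.28 and the bottle at about (0.48,-0.29). The handle lies 135.6 mm from the head centre, against 135 mm given, and the yaw is about 7.1°. First move: above the fin, with the tool yaw aligned.

>>> apply_moves:
  steps:
    - [[0.035,0.02,-0.012,-0.012,-0.03],[0.035,0.05,-0.029,-0.03,-0.06],[0.035,0.08,-0.046,-0.048,-0.1],[0.035,0.105,-0.058,-0.0605,-0.124],[0.035,0.115,-0.058,-0.0605,-0.124]]

```text
time_s: 0.7
ee_pos: [0.5638, 0.0628, 0.1216]
ee_rot: [1.112, 1.272, -1.118]
force: [-0.2, 0.5, 1.1]
gripper_width: 0.0504
```

>>> apply_moves:
  steps:
    - [[0.035,0,0,0,0],[0.035,0,0,0,0],[0.035,0,0,0,0]]

```text
time_s: 1.0
ee_pos: [0.5688, 0.0595, 0.125]
ee_rot: [1.12, 1.262, -1.117]
force: [0.1, 0.6, -0.3]
gripper_width: 0.0351
```

```bash
python3 - <<'E'
from h import *
np.set_printoptions(precision=4,suppress=True)
c,M,s=wristcap("w2");print(s["ee_pos"],s["ee_rot"],s["gripper_width"],s["time_s"],s["force"])
print(Ro.from_rotvec(s["ee_rot"]).as_matrix())
c=eyes.capture("scene");cv2.imwrite("pics/s2.png",cv2.resize(c["image"][130:330,180:420],(720,600)))
E
```

```text
[0.5688 0.0595 0.125 ] [ 1.1203  1.2616 -1.1169] 0.035064328904071226 1.0 [ 0.1208  0.6171 -0.3089]
[[ 0.0033  0.9926  0.1215]
 [-0.0002  0.1215 -0.9926]
 [-1.      0.0032  0.0006]]
```

View pics/w2.png

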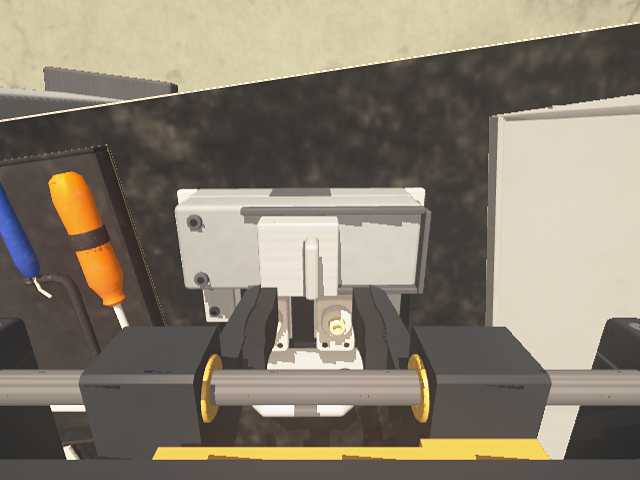

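View pics/s2.png

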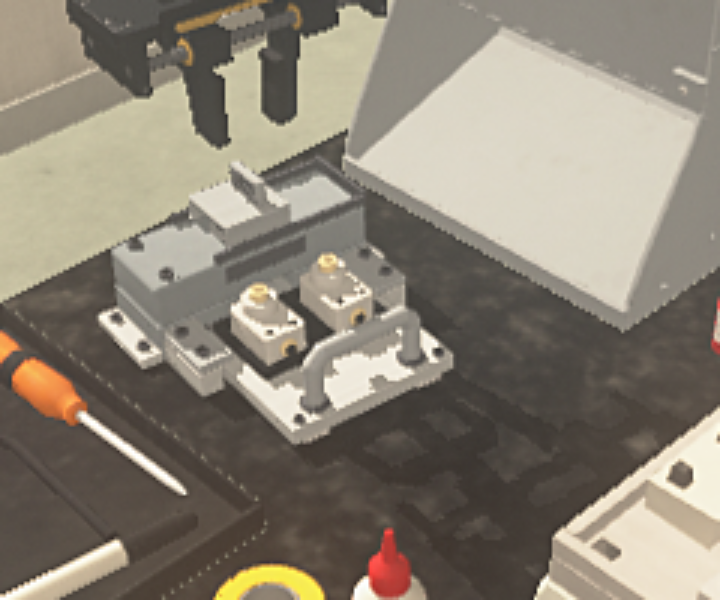

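```bash
python3 - <<'E'
from h import *
np.set_printoptions(precision=4,suppress=True)
c,M,s=wristcap()
W=cloud(c,M);Z=W[...,2]
for n,(u,v) in dict(fin=(311,260),finT=(311,245),finB=(311,290),cL=(285,250),head=(380,250)).items(): print(n,W[v,u])
t=np.radians(7.1);e=np.array([[np.cos(t),np.sin(t)],[-np.sin(t),np.cos(t)]])
r=np.zeros(Z.shape,bool);r[205:305,240:350]=1
for n,m in dict(fin=r&(Z>.088)&(Z<.1),catch=r&(Z>.073)&(Z<.1)).items():
    q=W[m][:,:2]@e.T; lo,hi=np.percentile(q,[1,99],axis=0);print(n,m.sum(),hi-lo,((lo+hi)/2)@e,np.median(Z[m]))
p=np.linalg.inv(M)@np.r_[s["ee_pos"],1];k=c["intrinsics"]@p[:3];print("tcp px",k[:2]/k[2])
E
```

```text
fin [0.5646 0.0693 0.0933]
finT [0.5636 0.0771 0.0909]
finB [0.5667 0.0515 0.0941]
cL [0.5493 0.0666 0.0761]
head [0.6102 0.0662 0.0562]
fin 883 [0.0085 0.0326] [0.5658 0.061 ] 0.09300669003320167
catch 5718 [0.0467 0.0467] [0.5585 0.0598] 0.07564441816730322
tcp px [315.9554 305.4982]
```

Fin centre is (0.566, 0.061). I'll shift 3 mm, go down to z ≈ 0.081 and grip lightly.

>>> apply_moves:
  steps:
    - [[0.035,0.015,-0.003,-0.0015,0],[0.035,0.03,-0.003,-0.0015,0],[0.035,0.044,-0.003,-0.0015,0],[0.035,0.044,-0.003,-0.0015,0],[0.018,0.044,-0.003,-0.0015,0]]
  newtons: 8

```text
time_s: 1.65
ee_pos: [0.564, 0.0615, 0.0798]
ee_rot: [1.118, 1.265, -1.118]
force: [0.3, 0.1, 0.9]
gripper_width: 0.0293
```

>>> apply_moves:
  steps:
    - [[0.01,0,0,0,0],[0.004,0,0,0,0],[0.004,0,0,0,0],[0.004,0,0,0,0]]
  newtons: 8

```text
time_s: 2.05
ee_pos: [0.5665, 0.062, 0.0805]
ee_rot: [1.121, 1.262, -1.113]
force: [4.7, -1.1, -2.6]
gripper_width: 0.0079
```

Gripped: the opening of 7.9 mm matches the fin thickness. Now I'll slide the catch along tool +y.

>>> apply_moves:
  steps:
    - [[0.004,0,0.01,0,0],[0.004,0,0.02,0,0],[0.004,0,0.03,0,0],[0.004,0,0.04,0,0],[0.004,0,0.045,0,0]]

```text
time_s: 2.55
ee_pos: [0.6085, 0.0673, 0.0805]
ee_rot: [1.117, 1.266, -1.118]
force: [-1.7, 0.4, 6.6]
gripper_width: 0.008
```

>>> apply_moves:
  steps:
    - [[0.004,0,0.004,0,0],[0.004,0,0.007,0,0],[0.004,0,0.009,0,0],[0.004,0,0.009,0,0]]

```text
time_s: 2.95
ee_pos: [0.6172, 0.0685, 0.0805]
ee_rot: [1.117, 1.266, -1.117]
force: [-0.9, 1.6, 5.3]
gripper_width: 0.008
```

>>> apply_moves:
  steps:
    - [[0.004,0,0.002,0,0],[0.004,0,0.003,0,0],[0.004,0,0.004,0,0],[0.004,0,0.004,0,0]]

```text
time_s: 3.35
ee_pos: [0.6202, 0.0688, 0.0805]
ee_rot: [1.116, 1.267, -1.119]
force: [-2.4, -0.8, 7.2]
gripper_width: 0.0081
```

>>> apply_moves:
  steps:
    - [[0.004,0,0.0015,0,0],[0.004,0,0.003,0,0],[0.004,0,0.003,0,0]]

```text
time_s: 3.65
ee_pos: [0.6203, 0.0688, 0.0804]
ee_rot: [1.112, 1.27, -1.123]
force: [-8.4, -0.9, 12.1]
gripper_width: 0.008
```

End stop reached: 54 mm of travel, the force is rising and the fin no longer moves. Now I'll relax, let go, and lift.

>>> apply_moves:
  steps:
    - [[0.008,0,-0.004,0,0],[0.02,0,-0.004,0,0],[0.03,0,-0.004,0,0],[0.03,0,-0.004,0,0]]

```text
time_s: 4.05
ee_pos: [0.6202, 0.0686, 0.0795]
ee_rot: [1.117, 1.266, -1.118]
force: [0.6, 0.2, 0.4]
gripper_width: 0.029
```

>>> apply_moves:
  steps:
    - [[0.03,-0.02,0,0,0],[0.03,-0.045,0,0,0],[0,-0.045,-0.03,0,0],[0,-0.045,-0.06,0.0017,0],[0,-0.045,-0.06,0.0017,0]]

```text
time_s: 4.55
ee_pos: [0.5562, 0.0582, 0.1244]
ee_rot: [1.113, 1.269, -1.123]
force: [0.4, -0.3, 0.3]
gripper_width: 0.0083
```

>>> apply_moves:
  steps:
    - [[0,0,0,0,0],[0,0,0,0,0]]

```text
time_s: 4.75
ee_pos: [0.5625, 0.0599, 0.1248]
ee_rot: [1.119, 1.264, -1.116]
force: [0.2, -0.2, 0.3]
gripper_width: 0.0004
```

```bash
python3 - <<'E'
from h import *
np.set_printoptions(precision=4,suppress=True)
c,M,s=wristcap("w3");print(s["ee_pos"],s["gripper_width"],s["time_s"],s["force"])
print(Ro.from_rotvec(s["ee_rot"]).as_matrix())
W=cloud(c,M);Z=W[...,2]
t=np.radians(7.1);e=np.array([[np.cos(t),np.sin(t)],[-np.sin(t),np.cos(t)]])
X,Y=W[...,0],W[...,1];o=np.array([.559,.0595])
D=(W[...,:2]-o)@e.T
roi=(abs(D[...,0])<.1)&(abs(D[...,1])<.04)
for n,m in dict(button=roi&(Z>.066)&(Z<.0735)&(abs(D[...,0])<.025)&(abs(D[...,1])<.022),fin=roi&(Z>.088)&(Z<.1)&(D[...,0]>.04),catch=roi&(Z>.0735)&(Z<.1)&(D[...,0]>.02)).items():
    q=W[m][:,:2]@e.T; lo,hi=np.percentile(q,[1,99],axis=0);ce=((lo+hi)/2)@e;print(n,m.sum(),hi-lo,ce,np.median(Z[m]),(ce-o)@e.T)
E
```

```text
[0.5625 0.0599 0.1248] 0.000387707546063584 4.75 [ 0.2007 -0.1815  0.2527]
[[ 0.0018  0.9923  0.1235]
 [ 0.0006  0.1235 -0.9923]
 [-1.      0.0019 -0.0003]]
button 1740 [0.028 0.028] [0.5582 0.0599] 0.06933980901178428 [-0.0008  0.0005]
fin 928 [0.0084 0.0324] [0.6181 0.0677] 0.09293052336846767 [0.0596 0.0008]
catch 5836 [0.0467 0.0469] [0.6108 0.0663] 0.07568785634208273 [0.0522 0.0004]
```

View pics/w3.png

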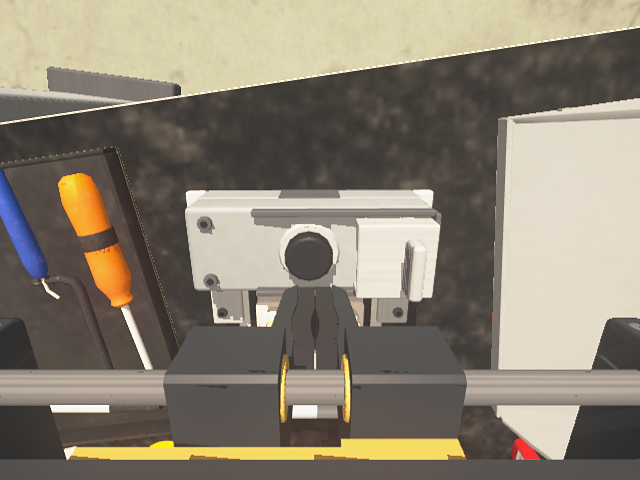

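The catch is aside and the black button at (308,255) is bare. Its centre is (0.5585,0.0598), height 69 mm. Now I'll press it.

>>> apply_moves:
  steps:
    - [[0,0.02,-0.004,0,0],[0,0.04,-0.004,0,0],[0,0.05,-0.004,0,0],[0,0.05,-0.004,0,0],[0,0.05,-0.004,0,0]]

```text
time_s: 5.3
ee_pos: [0.5578, 0.0592, 0.0749]
ee_rot: [1.118, 1.265, -1.117]
force: [-0.3, -0.5, 1.1]
gripper_width: 0.0005
```

>>> apply_moves:
  steps:
    - [[0,0.005,0,0,0],[0,0.01,0,0,0],[0,0.013,0,0,0],[0,0.015,0,0,0],[0,0.015,0,0,0]]

```text
time_s: 5.8
ee_pos: [0.5584, 0.0594, 0.0605]
ee_rot: [1.119, 1.264, -1.115]
force: [1.6, 0.7, 5.6]
gripper_width: 0.0008
```

>>> apply_moves:
  steps:
    - [[0,0.001,0,0,0],[0,0.001,0,0,0],[0,0.001,0,0,0],[0,0.001,0,0,0],[0,0.001,0,0,0]]

```text
time_s: 6.3
ee_pos: [0.5584, 0.0594, 0.0603]
ee_rot: [1.119, 1.263, -1.115]
force: [-0.3, 0.3, 13.7]
gripper_width: 0.0005
```

```bash
python3 - <<'E'
from h import *
np.set_printoptions(precision=4,suppress=True)
s=monitor.observe();print(s["ee_pos"],s["force"],s["time_s"])
c=eyes.capture("scene");cv2.imwrite("pics/s3.png",cv2.resize(c["image"][130:330,180:420],(720,600)))
E
```

```text
[0.5584 0.0594 0.0603] [-0.2909  0.2792 13.7344] 6.3
```

View pics/s3.png

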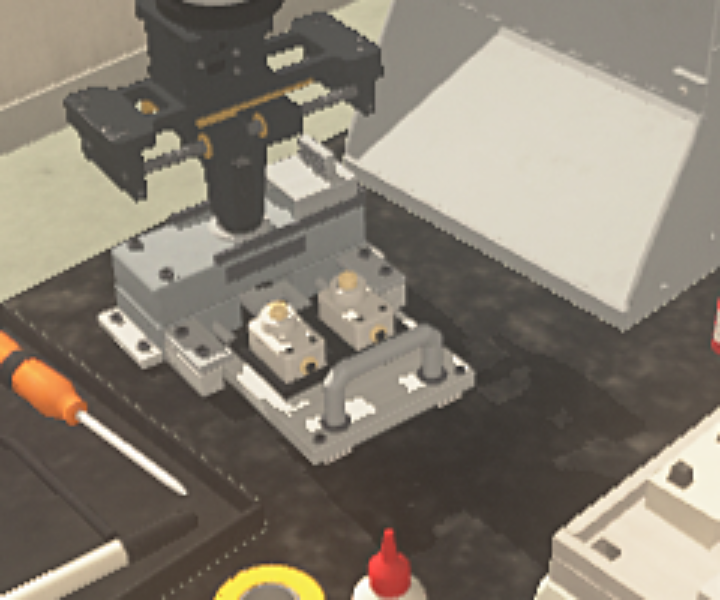

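The carrier has sprung out and both housings are seated. Now I'll lift off and back up to get a wrist view of the handle.

>>> apply_moves:
  steps:
    - [[0,-0.02,0,0,0],[0,-0.06,0,0,0],[0,-0.1,0,0.03,0],[0,-0.135,0.01,0.065,0],[0.026,-0.16,0.01,0.09,0]]

```text
time_s: 6.85
ee_pos: [0.5792, -0.0314, 0.2209]
ee_rot: [1.119, 1.262, -1.117]
force: [-0.8, 0.0, 0.4]
gripper_width: 0.0066
```

>>> apply_moves:
  steps:
    - [[0.026,0,0,0,0],[0.026,0,0,0,0]]

```text
time_s: 7.05
ee_pos: [0.5775, -0.0292, 0.2184]
ee_rot: [1.118, 1.266, -1.119]
force: [0.5, 0.7, -0.7]
gripper_width: 0.0226
```

```bash
cat > hm.py <<'E'
from h import *
np.set_printoptions(precision=4,suppress=True)
def meas(c,M):
    W=cloud(c,M);Z=cv2.medianBlur(W[...,2].astype(np.float32),3)
    t=np.radians(7.1);e=np.array([[np.cos(t),np.sin(t)],[-np.sin(t),np.cos(t)]])
    o=np.array([.559,.0597]);D=(W[...,:2]-o)@e.T
    a,b=D[...,0],D[...,1]   # a=-dock y, b=dock x
    for n,m in dict(handle=(abs(a)<.05)&(b<-.145)&(b>-.26)&(Z>.05)&(Z<.062),h2=(a<-.005)&(a>-.05)&(b<-.05)&(b>-.2)&(Z>.032)&(Z<.042),h3=(a>.005)&(a<.05)&(b<-.05)&(b>-.2)&(Z>.032)&(Z<.042)).items():
        if m.sum()<30: print(n,"few");continue
        q=D[m];lo,hi=np.percentile(q,[1,99],axis=0);ce=(lo+hi)/2
        print(n,m.sum(),"size",hi-lo,"dock x %.4f y %.4f"%(ce[1],-ce[0]),"world",ce@e+o,"z",np.median(Z[m]))
        if n=="handle":
            v=cv2.fitLine((q*1000).astype(np.float32),cv2.DIST_HUBER,0,.01,.01).ravel();print(" yaw vs dock deg",np.degrees(np.arctan(v[1]/v[0])))
E
python3 - <<'E'
from hm import *
c,M,s=wristcap("w4");print(s["ee_pos"],s["gripper_width"],s["time_s"],s["force"],s["qpos"])
meas(c,M)
E
```

```text
[ 0.5775 -0.0292  0.2184] 0.02256787155794811 7.05 [ 0.483   0.6619 -0.6777] [ 0.1178  0.6564 -0.2493  1.7301  0.2146  0.7827 -0.1119]
handle 886 size [0.0734 0.0109] dock x -0.1573 y 0.0005 world [ 0.5779 -0.0965] z 0.05619497
 yaw vs dock deg 0.20005552
h2 988 size [0.0297 0.0842] dock x -0.1122 y 0.0266 world [ 0.5465 -0.055 ] z 0.037794326
h3 991 size [0.0294 0.0846] dock x -0.1122 y -0.0254 world [ 0.5981 -0.0485] z 0.03774071
```

View pics/w4.png

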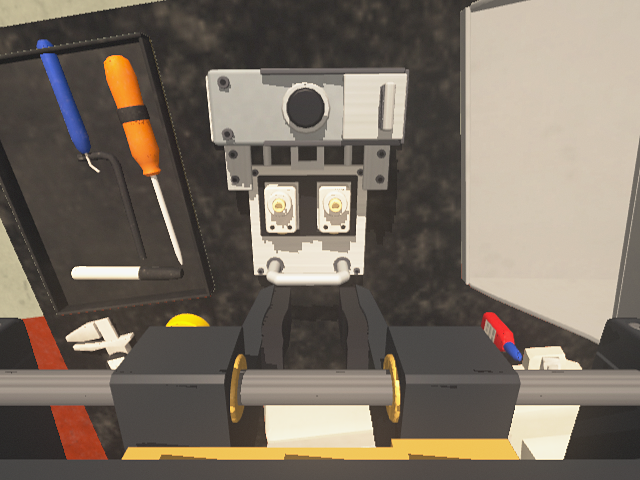

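The handle is at (0.578,-0.0965), so it sprung 22 mm with yaw 0.2°, and both housings are seated. I'll move above it and turn the tool by -90°.

>>> apply_moves:
  steps:
    - [[0.026,0.01,-0.002,0.015,-0.14],[0.026,0.02,-0.004,0.03,-0.28],[0.026,0.03,-0.006,0.05,-0.42],[0.026,0.04,-0.008,0.067,-0.56],[0.026,0.05,-0.008,0.067,-0.7]]

```text
time_s: 7.6
ee_pos: [0.5769, -0.0977, 0.1663]
ee_rot: [0.579, 1.496, -0.582]
force: [-0.5, -0.4, -0.3]
gripper_width: 0.0258
```

>>> apply_moves:
  steps:
    - [[0.026,0.01,0,0,-0.14],[0.026,0.02,0,0,-0.28],[0.026,0.03,0,0,-0.42],[0.026,0.03,0,0,-0.56],[0.026,0.03,0,0,-0.7]]

```text
time_s: 8.1
ee_pos: [0.5769, -0.0939, 0.1367]
ee_rot: [0.031, 1.575, -0.028]
force: [1.0, -0.4, 0.8]
gripper_width: 0.0263
```

>>> apply_moves:
  steps:
    - [[0.026,0,0,0,-0.1],[0.026,0,0,0,-0.171],[0.026,0,0,0,-0.171],[0.026,0,0,0,-0.171]]

```text
time_s: 8.5
ee_pos: [0.5777, -0.0949, 0.1377]
ee_rot: [-0.097, 1.571, 0.099]
force: [-0.8, 0.4, 0.1]
gripper_width: 0.0261
```

```bash
python3 - <<'E'
from hm import *
c,M,s=wristcap("w5");print(s["ee_pos"],s["gripper_width"],s["time_s"],s["force"],s["qpos"])
R=Ro.from_rotvec(s["ee_rot"]).as_matrix();print(R)
print("tool shift to handle",R.T@(np.array([.5779,-.0965,.033])-s["ee_pos"]))
c=eyes.capture("scene");cv2.imwrite("pics/s5.png",cv2.resize(c["image"][130:380,180:480],(720,600)))
E
```

```text
[ 0.5777 -0.0949  0.1377] 0.02607298426105249 8.5 [-0.7867  0.392   0.0566] [ 0.4436  0.8431 -0.6419  1.7611  0.6882  0.778   1.1467]
[[-0.0022 -0.1244  0.9922]
 [ 0.0013  0.9922  0.1244]
 [-1.      0.0016 -0.002 ]]
tool shift to handle [ 0.1047 -0.0018  0.0002]
```

View pics/w5.png

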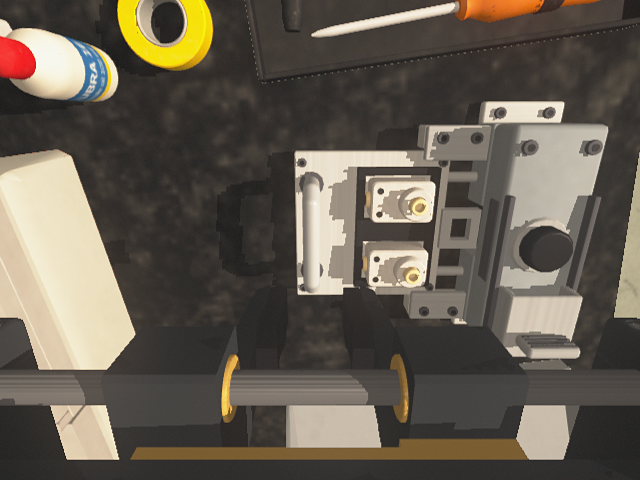

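View pics/s5.png

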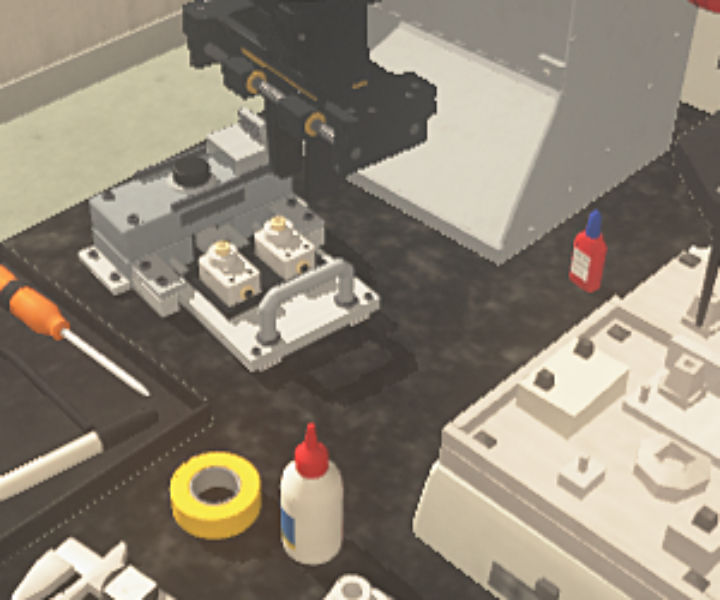

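>>> apply_moves:
  steps:
    - [[0.026,0.025,-0.001,0,0],[0.026,0.05,-0.0018,0,0],[0.026,0.06,-0.0018,0,0],[0.026,0.065,-0.0018,0,0],[0.026,0.065,-0.0018,0,0]]

```text
time_s: 9.1
ee_pos: [0.5788, -0.0979, 0.0737]
ee_rot: [-0.097, 1.569, 0.098]
force: [-0.3, 0.1, 0.1]
gripper_width: 0.0261
```

```bash
python3 - <<'E'
from hm import *
c,M,s=wristcap("w6");print(s["ee_pos"],s["force"])
W=cloud(c,M)
R=Ro.from_rotvec(s["ee_rot"]).as_matrix();print("tool shift",R.T@(np.array([.5779,-.0965,.036])-s["ee_pos"]))
E
```

```text
[ 0.5788 -0.0979  0.0737] [-0.2699  0.0703  0.0862]
tool shift [ 0.0377  0.0015 -0.0007]
```

View pics/w6.png

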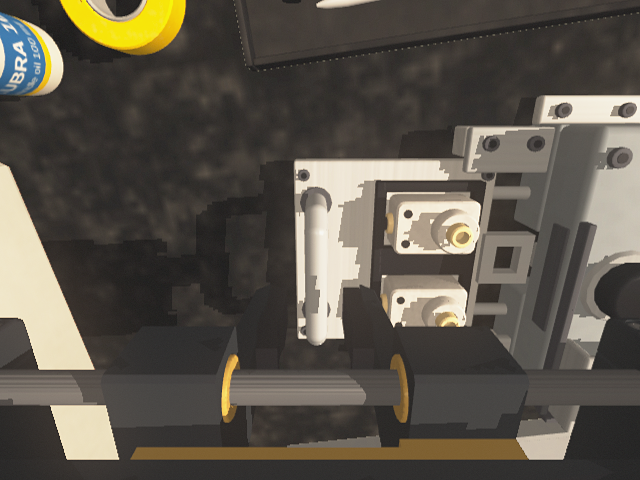

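The fingers straddle the bar, which is at u≈317 between fingertips at u≈270 and 360. Now I'll go down and grip.

>>> apply_moves:
  steps:
    - [[0.026,0.012,0.0015,0,0],[0.026,0.025,0.0015,0,0],[0.026,0.037,0.0015,0,0],[0.026,0.037,0.0015,0,0],[0.02,0.037,0.0015,0,0]]
  newtons: 12

```text
time_s: 9.65
ee_pos: [0.5783, -0.0967, 0.0362]
ee_rot: [-0.098, 1.57, 0.098]
force: [0.8, 0.3, 0.2]
gripper_width: 0.021
```

>>> apply_moves:
  steps:
    - [[0.012,0,0,0,0],[0.008,0,0,0,0],[0.008,0,0,0,0],[0.008,0,0,0,0]]
  newtons: 12

```text
time_s: 10.05
ee_pos: [0.5789, -0.097, 0.037]
ee_rot: [-0.098, 1.568, 0.097]
force: [1.0, -1.0, -0.6]
gripper_width: 0.0117
```

Bar gripped at 11.7 mm. Now I'll draw it out along tool -y, gently.

>>> apply_moves:
  steps:
    - [[0.008,0,-0.003,0,0],[0.008,0,-0.008,0,0],[0.008,0,-0.014,0,0],[0.008,0,-0.02,0,0],[0.008,0,-0.026,0,0]]

```text
time_s: 10.55
ee_pos: [0.5821, -0.1225, 0.037]
ee_rot: [-0.097, 1.568, 0.098]
force: [-0.8, 5.0, 2.9]
gripper_width: 0.0111
```

>>> apply_moves:
  steps:
    - [[0.008,0,-0.006,0,0],[0.008,0,-0.012,0,0],[0.008,0,-0.018,0,0],[0.008,0,-0.024,0,0],[0.008,0,-0.029,0,0]]

```text
time_s: 11.05
ee_pos: [0.5856, -0.1516, 0.037]
ee_rot: [-0.097, 1.568, 0.098]
force: [-0.8, 5.8, 2.9]
gripper_width: 0.0116
```

>>> apply_moves:
  steps:
    - [[0.008,0,-0.004,0,0],[0.008,0,-0.007,0,0],[0.008,0,-0.009,0,0],[0.008,0,-0.009,0,0],[0.008,0,-0.009,0,0]]

```text
time_s: 11.55
ee_pos: [0.5867, -0.1608, 0.037]
ee_rot: [-0.098, 1.568, 0.097]
force: [0.2, 3.7, 3.5]
gripper_width: 0.0112
```

```bash
python3 - <<'E'
from hm import *
c,M,s=wristcap("w7");print(s["ee_pos"],s["force"],s["time_s"],s["gripper_width"])
c=eyes.capture("scene");cv2.imwrite("pics/s7.png",cv2.resize(c["image"][130:380,180:480],(720,600)))
o=np.array([.559,.0597]);print("dock x",(s["ee_pos"][:2]-o)@[-.1236,.9923])
E
```

```text
[ 0.5867 -0.1608  0.037 ] [0.1509 3.6513 3.5306] 11.55 0.011245748007115237
dock x -0.2222046449640589
```

View pics/w7.png

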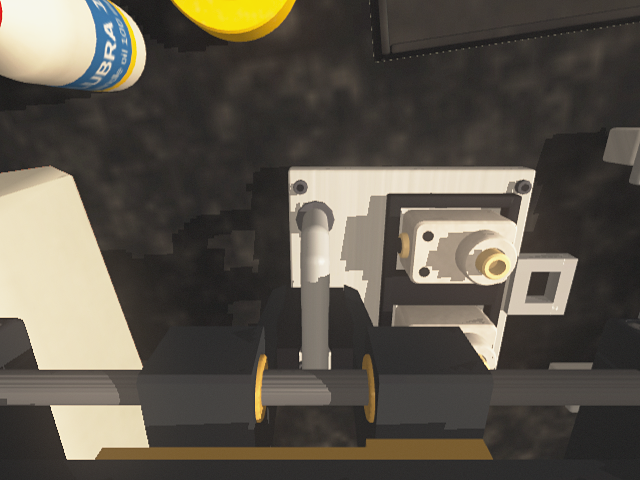

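View pics/s7.png

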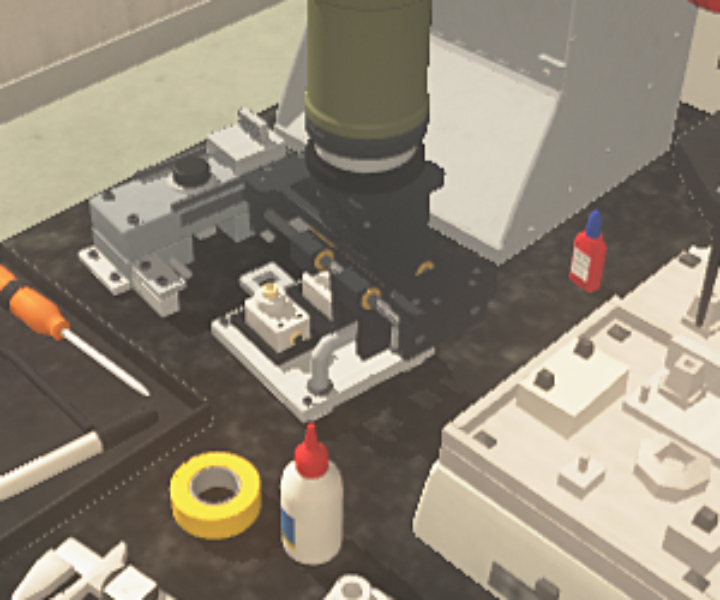

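The carrier is out: handle at dock x = -0.222, beyond the -0.207 limit. Releasing and lifting straight up.

>>> apply_moves:
  steps:
    - [[0.014,0,0,0,0],[0.02,0,0,0,0],[0.026,0,0,0,0],[0.026,0,0,0,0],[0.026,0,0,0,0]]

```text
time_s: 12.15
ee_pos: [0.5863, -0.1607, 0.0366]
ee_rot: [-0.098, 1.569, 0.097]
force: [0.2, 0.4, 0.0]
gripper_width: 0.0258
```

>>> apply_moves:
  steps:
    - [[0.026,-0.01,0,0,0],[0.026,-0.03,0,0,0],[0.026,-0.06,0,0,0],[0.026,-0.1,0,0,0],[0.026,-0.14,0,0,0]]

```text
time_s: 12.65
ee_pos: [0.5861, -0.1601, 0.1786]
ee_rot: [-0.098, 1.569, 0.098]
force: [0.2, 0.3, -0.1]
gripper_width: 0.0258
```

>>> apply_moves:
  steps:
    - [[0.026,-0.03,0,0,0],[0.026,-0.03,0.0,0.03,0],[0.026,-0.03,0.0,0.04,0],[0.026,-0.03,0.0,0.04,0]]

```text
time_s: 13.05
ee_pos: [0.6274, -0.1546, 0.2077]
ee_rot: [-0.098, 1.566, 0.098]
force: [-0.2, 0.7, -1.0]
gripper_width: 0.0258
```

```bash
python3 - <<'E'
from hm import *
c,M,s=wristcap("w8");print(s["ee_pos"],s["force"],s["time_s"],s["gripper_width"])
meas(c,M)
c=eyes.capture("scene");cv2.imwrite("pics/s8.png",c["image"])
W=cloud(c,camM(c));meas(c,camM(c))
E
```

```text
[ 0.6274 -0.1546  0.2077] [-0.2166  0.6522 -0.9526] 13.05 0.025801778698311482
handle 1479 size [0.08   0.0818] dock x -0.1865 y 0.0040 world [ 0.5781 -0.1258] z 0.05613762
 yaw vs dock deg 0.08811034
h2 1259 size [0.0293 0.0446] dock x -0.1566 y 0.0264 world [ 0.5521 -0.099 ] z 0.037788786
h3 1099 size [0.0293 0.0452] dock x -0.1569 y -0.0254 world [ 0.6036 -0.0929] z 0.03780033
handle 291 size [0.069  0.0832] dock x -0.1880 y 0.0028 world [ 0.5795 -0.1272] z 0.055061582
 yaw vs dock deg -1.5603578
h2 247 size [0.0297 0.0427] dock x -0.1592 y 0.0276 world [ 0.5513 -0.1017] z 0.03714396
h3 240 size [0.0302 0.0448] dock x -0.1588 y -0.0246 world [ 0.603  -0.0948] z 0.037151095
```

View pics/w8.png

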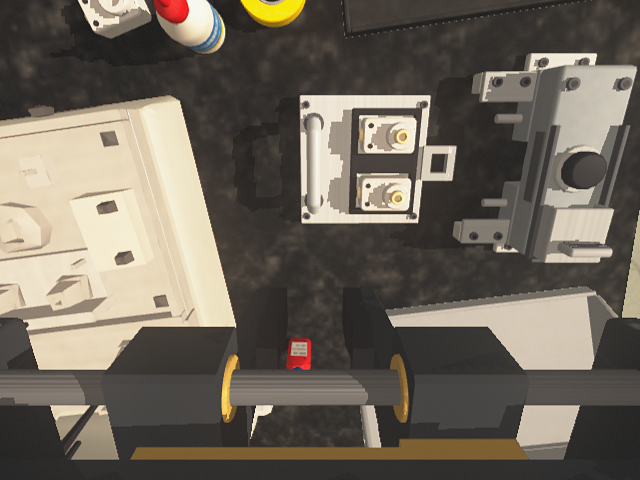

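View pics/s8.png

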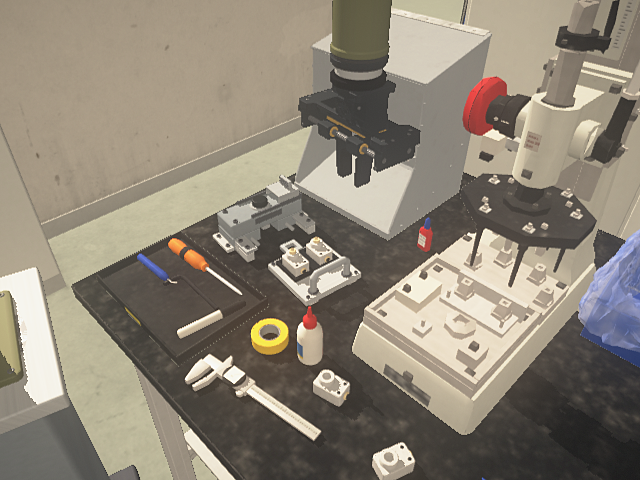

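The wrist view shows the carrier lying flat with both housings in their nests. The tail end, at (456,160), is ahead of the guide ends, which run from (475,85) to (455,240). The bystanders sit where they did at the start. One numeric check of the tail and the other objects, then I'll sign off.

```bash
python3 - <<'E'
from hm import *
c,M,s=wristcap();W=cloud(c,M);o=np.array([.559,.0597]);t=np.radians(7.1)
e=np.array([[np.cos(t),np.sin(t)],[-np.sin(t),np.cos(t)]]);D=(W[...,:2]-o)@e.T;a,b=D[...,0],D[...,1];Z=W[...,2]
m=(abs(a)<.02)&(b>-.13)&(b<-.04)&(Z>.004)&(Z<.03);print("tail end dock x",np.percentile(b[m],99))
g=(abs(a)>.056)&(abs(a)<.076)&(b>-.11)&(b<-.04)&(Z>.018)&(Z<.03);print("guide end",np.percentile(b[g],1))
m=(abs(a)<.07)&(b<-.18)&(b>-.26)&(Z>.048)&(Z<.062)
print("handle",np.median(b[m]),-np.median(a[m]))
f=(a>.04)&(abs(b)<.03)&(Z>.088)&(Z<.1);print("fin y",-np.median(a[f]))
n=eyes.capture("scene")["image"].astype(int);i=np.load("scene0.npz")["image"].astype(int)
d=(abs(n-i).max(2)>60).astype(np.uint8)
k,l,st,_=cv2.connectedComponentsWithStats(d);print(st[1:][st[1:,4]>15])
E
```

```text
tail end dock x -0.09028506649190264
guide end -0.07549797362558408
handle -0.22177731811448692 0.0042650966098397285
fin y -0.0591083263523956
[[  275     0    52    17   786]
 [  239     0   181   189 14275]
 [  325    80     6    10    42]
 [  263   176    28    18   169]
 [  291   184     7     6    20]
 [  243   186    54    23   407]
 [  286   214     9    10    48]
 [  251   224   110    82  3788]]
```

```bash
python3 -c "
from rig import manip,monitor
print(monitor.observe()['time_s']);print(manip.sign_off())"
```

```text
13.25
the job is handed in; nothing more can be done
None
```

The job is done and handed in at 13.25 s, well under the 51 s limit. I slid the catch to its end stop, pressed the button until the carrier sprang out 22 mm, then drew the carrier out by its handle and let go.

- **Carrier:** the handle is at dock x ≈ -222 mm, past the -207 mm limit. The tail end is at about -90 mm and the guides end at -75 mm, so it is about 15 mm clear.
- **Housings:** both are seated, with tops at 38 mm and at the expected offsets from the handle. The carrier lies flat.
- **Other things on the bench:** comparing the start and end scene images showed changes only around the robot, dock and carrier.
- **Forces:** the highest force I read was about 15 N, while pushing the catch against its stop.

**Checks that disagreed:** arm travel gives 54 mm for the catch, but the cameras give about 52.5 to 53 mm. That is within their 2 mm calibration. The catch had stopped moving against its end stop, and the button is fully uncovered. My handle measurement script also included housing pixels in the last views, so I measured the handle again with a tighter mask.

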